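Reload the latched gravity feeder with sample cartridges

ROBOT

A 7-joint arm with a two-finger parallel gripper is mounted at the origin on a cart in front of the work surface, level with it; the furniture and walls round the work are solid. World frame = base frame: x ahead of the robot, y to its left, z up, the work surface at z = 0. Lengths are in m, angles in rad, forces in N, time in s.
With the tool pointing down it reaches from about 0.4 to 0.9 m from the base axis. Payload 5.6 kg.
Tool frame: the origin (TCP) lies midway between the tips of the shut fingers; the grasp point (between the pads) lies 19 mm behind it; z points along the fingers, y is the line along which they close (so a half turn about z gives the same grasp; the last joint's range is limited). The gripper opens to 92 mm and grips with 3 to 60 N. Pads are 20 mm wide; open, the fingers measure 128 mm over their backs; the gripper's body (75 mm by 189 mm) begins 69 mm behind the grasp point.
Start: joints at [-1.365, 0.468, -0.012, 1.603, 0.006, 1.071, -0.056], TCP at [0.16, 0.63, 0.215] pointing down, gripper open.
Joint ranges: [-2.53, 2.53], [-0.31, 2.02], [-1.57, 1.55], [0.28, 2.44], [-1.29, 4.43], [0.15, 1.84], [-2.92, 2.92]. Speed limits (rad/s): [2.57, 2.57, 3.14, 3.14, 3.14, 3.14, 3.14].

INTERFACE

Orientations are given as a 3x3 rotation matrix whose columns are the frame's x, y, z axes.
In Python, from station import env, effector, solver, viewer, workorder, search_frame, tip_of gives the robot as it stands. Calls block until the motion is done:
- env.reach(position, orientation): joint-space move of the TCP to a pose.
- env.movel(position, frame=None, rate=0.15): straight line of the TCP; frame=None keeps the orientation; rate is the mean speed in m/s.
- env.goto_joints(angles): joint-space move.
- effector.release() and effector.grasp(squeeze=None): open the fingers fully, or close them until they stop; squeeze is the grip in N (None keeps the last).
- env.pause(seconds).
- solver.inverse_kinematics(position, orientation): joint angles nearest the present ones, or None.
- env.sense(): the state.
- viewer.read_camera(name): name is "scene" or "top"; returns (picture, depth): 384x512x3 uint8, red, green, blue; 384x512 float32, m along the optical axis (not along the pixel's ray), 0 where there is no reading.
- viewer.camera_info(name): a dict with "intrinsics" (3x3 intrinsics, pixels), "eye" and "rotation" of the camera in the world. Camera axes: x right, y up, looking along -z (the intrinsics and any distortion apply to the point x, -y, -z); pixel columns grow to the right and rows downward; lengths in m; the calibration is good to about 2 mm. A picture is of the moment at which its call begins. camera_info takes no time and is no camera call.
A pose or a line that the arm cannot do raises env.PlanningError and nothing moves.
- workorder.finish_job(): hands the job in; it is judged then, once.
Trained networks look in the newest picture that a camera, given by its name, has taken for a name from the list of things; names that differ only in an ending like _2 or _b are one class to them, and where a whole thing is asked for, a point or a joint stands for the part that bears it (a point fixed in the world has none). Each returns a list of dicts, best first, with "score" (0 to 1); they miss things now and then, are a little off and sometimes report something else, mostly with a low value. They report only what shows in the picture. A call takes as long as a camera call. They do not tell look-alikes from the thing itself.
- search_frame(camera, name): "at" ([x, y, z] in m, in world coordinates, good to about 4 mm: the middle of the surface that is visible of it).
- tip_of(camera, name): "at" ([x, y, z] in m, in world coordinates, good to about 4 mm: a listed point, or the origin of a listed thing).
The state is a dict: "t": time; "joint_positions": joint angles; "joint_velocities": joint speeds; "tau": joint torques, N m; "ee_pos": TCP position; "tcp_rot": TCP orientation; "wrist_force": force on the tool from outside, world axes, zero at the start; "moment": the same for the moment, N m; "gripper_width": finger opening in m; "grasp_force": force on a finger pad.
Only numpy, scipy, OpenCV 4.12 (cv2) and the standard library are available. Lean on these libraries where they do the work, as an engineer would, in place of code of your own. Each camera call takes 0.05 s, during which the arm holds its last target. There are 200 camera calls.

TASK

Reload the cartridge feeder: flip the red toggle latch on its front open, lift the lid up and back, and put every sample cartridge from the blue carrier into the chute so that it slides down nose first (the end with the grey band) and lies with its orange foil side up. When all are in the chute, shut the lid again and snap the latch shut over it, fully home; leave the beaker, the timer and the solvent bottle alone.

Things in the scene. Friction and masses are not known exactly. Their poses are not given: they have to be found in the camera images.
- feeder: fixed white wedge-shaped cartridge feeder, 290 deep, 150 wide, 270 tall, lid shut. Origin: centre of its underside; x from its front (latch, towards the robot) to its back, z up. Under the lid a well, inside 128 deep, 124 wide, rim 255 up, 15 deep; in its middle the mouth of a chute going down and back at 55 degrees under a clear cover. Cartridges let go in it slide (friction 0.6)
- chute_mouth (a point): middle of the top edge of the chute floor, 240 above the bench. x points down the chute (back, 55 degrees below level), y across to the feeder's left, z out of the floor (up and back). Chute inside 50 wide, 27 floor to cover; flared mouth: cheeks 78 to 50 apart over the first 20, cover 45 to 27 above the floor over the first 45. A tongue 40 wide carries the floor 15 further up
- chute_stop (a point): middle of the chute floor at its end stop, 256 down from chute_mouth; same axes. Up to four cartridges lie nose to tail in the chute
- latch (a joint): over-centre latch: angle of its red lever, 0 shut (hanging, kicked 0.35 rad out from the front), grows as its end is pulled out and up, 1.45 open (points to the front, 13 degrees above level). Spring: holds shut below 0.22 (0.3 Nm), drives open above (0.5 Nm, fading), stays open. Its wire bail holds the lid's front ledge, swings clear by itself, and re-engages on shutting if the lid is down
- latch_grip (a point): middle of the lever's red grip, 76 from the lever's axis (grip 21 wide across the feeder, 13 thick, reaching 45 to 100 from the axis). Pinch it by its sides, fingers closing across the feeder; it may turn between the fingers
- latch_hinge (a point): the lever's axis, across the feeder, 222 above the bench and 18 in front of the front panel; its y is the axis: the lever opens right-handed about it
- lid (a joint): lid angle: 0 shut (level), grows as it opens, 1.75 tipped right back. Stiff hinge (0.17 Nm): stays where left. Held down while the latch is shut. 180 g
- lid_handle (a point): grip point of the lid's black fin handle (46 long front to back, 16 thick across the feeder, 34 high): 24 above the lid's top face, 85 in front of and 36 above the lid's axis when shut. Pinch it by its sides, fingers closing across the feeder; it may turn between the fingers
- lid_hinge (a point): the lid's axis at its back edge, across the feeder, 256 above the bench; its y is the axis: the lid opens right-handed about it. Lid 144 long from here to its front edge, 142 wide, 12 thick
- carrier: loose blue plastic carrier, 62 by 224, 30 tall, 400 g: a row of four pockets 52 apart along its own y, each 52 by 28, floor 4 above the bench. Origin: centre of its underside
- cartridge_1: sample cartridge, white block: 46 wide (own y), 24 thick (own x), 62 long (own z), 60 g. The face at +x has an orange foil, the -x face grey ribs. Origin: centre of the nose end (grey band); z points nose to plain end. Starts nose down in a carrier pocket, top 66 above the bench, foil towards the carrier's +y or -y. Grip by the narrow sides, 46 apart. May be absent
- cartridge_2: sample cartridge, white block: 46 wide (own y), 24 thick (own x), 62 long (own z), 60 g. The face at +x has an orange foil, the -x face grey ribs. Origin: centre of the nose end (grey band); z points nose to plain end. Starts nose down in a carrier pocket, top 66 above the bench, foil towards the carrier's +y or -y. Grip by the narrow sides, 46 apart. May be absent
- cartridge_3: sample cartridge, white block: 46 wide (own y), 24 thick (own x), 62 long (own z), 60 g. The face at +x has an orange foil, the -x face grey ribs. Origin: centre of the nose end (grey band); z points nose to plain end. Starts nose down in a carrier pocket, top 66 above the bench, foil towards the carrier's +y or -y. Grip by the narrow sides, 46 apart. May be absent
- cartridge_4: sample cartridge, white block: 46 wide (own y), 24 thick (own x), 62 long (own z), 60 g. The face at +x has an orange foil, the -x face grey ribs. Origin: centre of the nose end (grey band); z points nose to plain end. Starts nose down in a carrier pocket, top 66 above the bench, foil towards the carrier's +y or -y. Grip by the narrow sides, 46 apart. May be absent
- cartridge_1_mid (a point): centre of that cartridge, 31 from its nose end; axes as the cartridge
- cartridge_2_mid (a point): centre of that cartridge, 31 from its nose end; axes as the cartridge
- cartridge_3_mid (a point): centre of that cartridge, 31 from its nose end; axes as the cartridge
- cartridge_4_mid (a point): centre of that cartridge, 31 from its nose end; axes as the cartridge
- beaker: loose clear glass beaker, diameter 54, 72 tall, back left of the carrier; a bystander, leave it alone. Origin at the centre of its underside
- timer: loose small white bench timer, 66x62x18, on the bench between carrier and feeder; a bystander, leave it alone. Origin at the centre of its underside
- solvent_bottle: loose brown bottle with a blue cap, diameter 56, 118 tall, left of the carrier; a bystander, leave it alone. Origin at the centre of its underside
Things that resemble listed ones, but are neither listed nor needed, are in the scene too. What is shaped like the cartridge_3 but green is not meant.

How it is judged:
On the way, in this order (a step that is already met when the one before it is completed fails the run):
1. the toggle latch is flipped open (lever beyond 1.0 rad) while the lid is still down (value of joint latch above 1 rad and value of joint lid below 0.1 rad), for 0.1 s.
2. the lid is lifted up and back (beyond 1.15 rad) (value of joint lid above 1.15 rad), for 0.2 s.
3. every cartridge present lies in the chute, nose down and foil side up, while the lid is open (x of cartridge_1_mid in the frame of chute_stop between -0.25 and -0.015 m and y of cartridge_1_mid in the frame of chute_stop between -0.01 and 0.01 m and z of cartridge_1_mid in the frame of chute_stop between 0.004 and 0.022 m and angle between cartridge_1's own x axis and vertical between 0.75 and 1.2 rad and angle between each of cartridge_1, cartridge_2, cartridge_3, cartridge_4's own z axis and vertical below 0.85 rad and x of cartridge_2_mid in the frame of chute_stop between -0.25 and -0.015 m and y of cartridge_2_mid in the frame of chute_stop between -0.01 and 0.01 m and z of cartridge_2_mid in the frame of chute_stop between 0.004 and 0.022 m and angle between cartridge_2's own x axis and vertical between 0.75 and 1.2 rad and x of cartridge_3_mid in the frame of chute_stop between -0.25 and -0.015 m and y of cartridge_3_mid in the frame of chute_stop between -0.01 and 0.01 m and z of cartridge_3_mid in the frame of chute_stop between 0.004 and 0.022 m and angle between cartridge_3's own x axis and vertical between 0.75 and 1.2 rad and x of cartridge_4_mid in the frame of chute_stop between -0.25 and -0.015 m and y of cartridge_4_mid in the frame of chute_stop between -0.01 and 0.01 m and z of cartridge_4_mid in the frame of chute_stop between 0.004 and 0.022 m and angle between cartridge_4's own x axis and vertical between 0.75 and 1.2 rad and value of joint lid above 0.6 rad), for 0.2 s.
4. the lid is shut again (value of joint lid below 0.03 rad), for 0.2 s.
At the end, for the whole second after the job is handed in: Every cartridge present rests in the chute (centre 15 to 250 mm up from the stop, within 10 mm of the middle, 4 to 22 mm off the floor), nose down within 0.85 rad of vertical, foil side up (its x 0.75 to 1.2 rad from vertical); lid shut within 0.03 rad, latch within 0.06 rad (x of cartridge_1_mid in the frame of chute_stop between -0.25 and -0.015 m and y of cartridge_1_mid in the frame of chute_stop between -0.01 and 0.01 m and z of cartridge_1_mid in the frame of chute_stop between 0.004 and 0.022 m and angle between cartridge_1's own x axis and vertical between 0.75 and 1.2 rad and angle between each of cartridge_1, cartridge_2, cartridge_3, cartridge_4's own z axis and vertical below 0.85 rad and x of cartridge_2_mid in the frame of chute_stop between -0.25 and -0.015 m and y of cartridge_2_mid in the frame of chute_stop between -0.01 and 0.01 m and z of cartridge_2_mid in the frame of chute_stop between 0.004 and 0.022 m and angle between cartridge_2's own x axis and vertical between 0.75 and 1.2 rad and x of cartridge_3_mid in the frame of chute_stop between -0.25 and -0.015 m and y of cartridge_3_mid in the frame of chute_stop between -0.01 and 0.01 m and z of cartridge_3_mid in the frame of chute_stop between 0.004 and 0.022 m and angle between cartridge_3's own x axis and vertical between 0.75 and 1.2 rad and x of cartridge_4_mid in the frame of chute_stop between -0.25 and -0.015 m and y of cartridge_4_mid in the frame of chute_stop between -0.01 and 0.01 m and z of cartridge_4_mid in the frame of chute_stop between 0.004 and 0.022 m and angle between cartridge_4's own x axis and vertical between 0.75 and 1.2 rad and value of joint lid below 0.03 rad and value of joint latch below 0.06 rad and linear speed of each of cartridge_1, cartridge_2, cartridge_3, cartridge_4 below 0.02 m/s); the robot touches nothing.
It fails at once if the beaker is shoved by more than 30 mm (distance of beaker from where it was at the start of the episode above 0.03 m).
It fails at once if the timer is shoved by more than 30 mm (distance of timer from where it was at the start of the episode above 0.03 m).
It fails at once if the solvent bottle is shoved by more than 30 mm (distance of solvent_bottle from where it was at the start of the episode above 0.03 m).
Of cartridge_1, cartridge_2, cartridge_3, cartridge_4 only 2 to 4 are there at a start; the rules pass over those that are not, and their reading is None.
At some moment in a run one of carrier may be knocked a few centimetres aside while the robot is not near it.
It also fails if it takes over 210 s, if anything falls off the work surface, if the arm or the gripper's body presses on something with over 40 N, if the wrist force passes 120 N, or if a joint passes its speed limit or range.

## Working session

There is one attempt and no reset: what is moved stays moved. The work goes in short steps, each a Python script; the robot and the scene stay as the last script left them, time stands still between calls to the robot, and variables do not carry over. Pictures are saved under pics/ and viewed, at most 14 in all, crops included, and the job is handed in when it is done.

```bash
ls; mkdir -p pics; python3 - <<'E'
from station import env, viewer, tip_of, search_frame
import cv2, numpy as np
for c in ("scene","top"):
    p,d=viewer.read_camera(c); cv2.imwrite(f"pics/{c}0.png",p[:,:,::-1]); i=viewer.camera_info(c); print(c,i)
    for n in ("feeder","chute_mouth","latch_grip","latch_hinge","lid_handle","lid_hinge","carrier","cartridge_1_mid","timer","beaker","solvent_bottle"):
        try: print(n,[(np.round(r["at"],3).tolist(),round(r["score"],2)) for r in tip_of(c,n)][:6])
        except Exception as e: print(n,e)
print(env.sense()["t"])
E
```

```text
pics
scene {'intrinsics': array([[421.89544548,   0.        , 264.53141901],
       [  0.        , 421.89544548, 192.2933819 ],
       [  0.        ,   0.        ,   1.        ]]), 'eye': array([0.04314446, 0.84485054, 1.01632585]), 'rotation': array([[-8.43906029e-01,  3.57462120e-01, -4.00054305e-01],
       [-5.36491017e-01, -5.62376296e-01,  6.29214026e-01],
       [-6.08786718e-05,  7.45623051e-01,  6.66367963e-01]])}
feeder [([0.598, -0.302, -0.002], 0.74)]
chute_mouth [([0.54, -0.275, 0.237], 0.75)]
latch_grip [([0.454, -0.242, 0.15], 0.58)]
latch_hinge [([0.476, -0.251, 0.219], 0.68), ([0.52, 0.344, 0.002], 0.21)]
lid_handle [([0.546, -0.279, 0.295], 0.65), ([0.474, -0.248, 0.218], 0.33)]
lid_hinge [([0.625, -0.315, 0.26], 0.92)]
carrier [([0.468, 0.041, 0.002], 0.82), ([0.546, -0.088, -0.004], 0.47)]
cartridge_1_mid [([0.463, 0.065, 0.036], 0.49)]
timer [([0.548, -0.087, -0.004], 0.8)]
beaker [([0.529, 0.436, 0.0], 0.75)]
solvent_bottle [([0.519, 0.343, -0.002], 0.82)]
top {'intrinsics': array([[376.28388881,   0.        , 248.77822331],
       [  0.        , 376.28388881, 1
[... 276 characters left out ...]

feeder [([0.596, -0.298, -0.002], 0.64)]
chute_mouth [([0.542, -0.28, 0.241], 0.64), ([0.547, -0.082, -0.003], 0.42)]
latch_grip [([0.452, -0.241, 0.153], 0.42)]
latch_hinge [([0.481, -0.252, 0.222], 0.44), ([0.465, 0.065, 0.034], 0.35)]
lid_handle [([0.547, -0.28, 0.294], 0.72)]
lid_hinge [([0.622, -0.312, 0.257], 0.88), ([0.478, -0.043, 0.033], 0.62), ([0.537, 0.438, -0.001], 0.26)]
carrier [([0.676, -0.336, 0.025], 0.72), ([0.467, 0.042, 0.002], 0.64), ([0.467, 0.064, 0.035], 0.55)]
cartridge_1_mid [([0.465, 0.067, 0.035], 0.59), ([0.453, -0.241, 0.152], 0.26)]
timer [([0.546, -0.082, -0.001], 0.76)]
beaker [([0.537, 0.436, 0.0], 0.82)]
solvent_bottle [([0.518, 0.343, -0.002], 0.84)]
1.2
```

View pics/scene0.png

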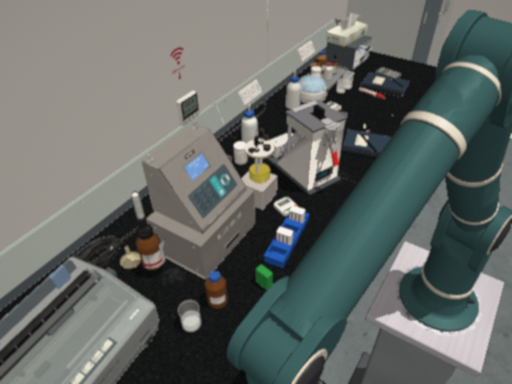

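View pics/top0.png

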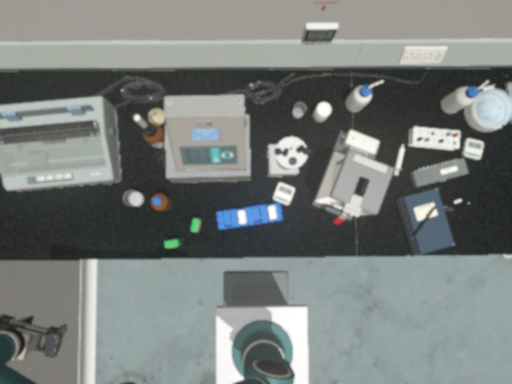

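```bash
cat > h.py <<'E'
from station import env, effector, solver, viewer, workorder, search_frame, tip_of
import numpy as np, cv2
def cloud(c):
    p,d=viewer.read_camera(c); i=viewer.camera_info(c); K=i["intrinsics"]
    v,u=np.mgrid[:384,:512]
    X=np.stack([(u-K[0,2])/K[0,0]*d,-(v-K[1,2])/K[1,1]*d,-d],-1)
    W=X@i["rotation"].T+i["eye"]; W[d==0]=np.nan
    return p,W
def pix(c,P):
    i=viewer.camera_info(c);q=i["rotation"].T@(np.array(P)-i["eye"]);K=i["intrinsics"]
    return K[0,0]*q[0]/-q[2]+K[0,2],K[1,1]*q[1]/q[2]+K[1,2]
def crop(c,p,P,r,name):
    u,v=map(int,pix(c,P)); a=p[max(v-r,0):v+r,max(u-r,0):u+r,::-1]
    cv2.imwrite(name,cv2.resize(a,(580,580),interpolation=cv2.INTER_CUBIC)); print(name,"origin",u-r,v-r,"scale",290/r)
E
python3 - <<'E'
from h import *
for c in ("scene","top"):
    p,W=cloud(c)
    crop(c,p,[.467,.041,.05],38,f"pics/car_{c}.png")
    x,y,z=W[...,0],W[...,1],W[...,2]
    m=(abs(x-.55)<.15)&(abs(y+.28)<.15)&(z>.262)&(z<.28)
    P=W[m][:,:2]; r=cv2.minAreaRect(P.astype(np.float32)); print(c,"lid",r,m.sum(),np.median(z[m]))
    n=(abs(x-.467)<.1)&(abs(y-.041)<.15)&(z>.015)&(z<.04)&(p[...,2]>1.5*p[...,0])
    print("carrier",cv2.minAreaRect(W[n][:,:2].astype(np.float32)),n.sum())
    n=(abs(x-.467)<.1)&(abs(y-.041)<.15)&(z>.058)&(z<.075)
    k,l=cv2.connectedComponents(n.astype(np.uint8))
    for j in range(1,k): print(" cart",(l==j).sum(),np.round(W[l==j].mean(0),4),cv2.minAreaRect(W[l==j][:,:2].astype(np.float32)))
E
```

```text
pics/car_scene.png origin 250 191 scale 7.631578947368421
scene lid ((0.5477590560913086, -0.2784784436225891), (0.14791592955589294, 0.17363223433494568), 66.11216735839844) 1014 0.27029692102839803
carrier ((0.4696061313152313, 0.04072513431310654), (0.06418444216251373, 0.22804543375968933), 7.837847709655762) 671
 cart 96 [ 0.4783 -0.0344  0.0657] ((0.47963887453079224, -0.03861579671502113), (0.04433813691139221, 0.03083810769021511), 4.437980651855469)
 cart 111 [0.4649 0.0684 0.0661] ((0.46620967984199524, 0.06695486605167389), (0.04780067503452301, 0.02931002527475357), 6.859981060028076)
pics/car_top.png origin 210 177 scale 7.631578947368421
top lid ((0.5442764759063721, -0.2801806330680847), (0.14288361370563507, 0.17209377884864807), 67.38749694824219) 2481 0.26880302672746126
carrier ((0.4653269052505493, 0.03956510126590729), (0.06193619966506958, 0.22331641614437103), 7.887115001678467) 624
 cart 96 [ 0.4762 -0.0371  0.0657] ((0.4762314558029175, -0.03765477240085602), (0.04553503543138504, 0.02472745068371296), 7.5494232177734375)
 cart 98 [0.4623 0.065  0.0657] ((0.46201834082603455, 0.06536795198917389), (0.045569539070129395, 0.024533074349164963), 8.883068084716797)
```

View pics/car_scene.png

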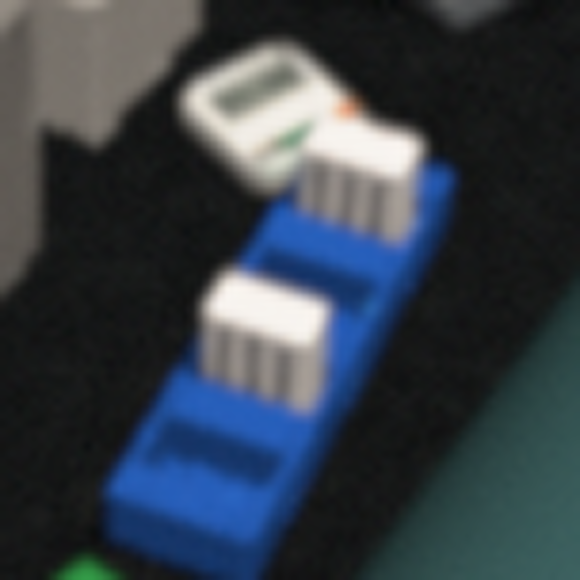

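View pics/car_top.png

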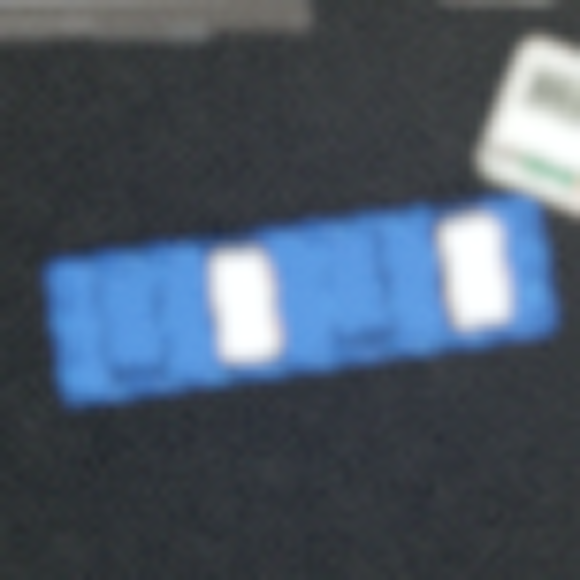

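```bash
cat >> h.py <<'E'
YAW=np.radians(-23.2)
fx=np.array([np.cos(YAW),np.sin(YAW),0]); fy=np.array([-np.sin(YAW),np.cos(YAW),0]); ez=np.array([0,0,1.])
LATCH=np.array([.4785,-.2515,.222]); HINGE=np.array([.6235,-.3135,.256]); MOUTH=np.array([.541,-.2775,.240])
def tool(tilt,s=1,y=fy,f=fx):
    "tilt: 0 down, + points forward along f (body towards robot)"
    z=np.sin(tilt)*f-np.cos(tilt)*ez; yy=s*y
    return np.column_stack([np.cross(yy,z),yy,z])
def tcp(g,R,d=.019): return np.asarray(g)+d*R[:,2]
def latch_pt(th,r=.076): a=.35+th; return LATCH+r*(-np.sin(a)*fx-np.cos(a)*ez)
def lid_pt(th):
    a=np.arctan2(36,85)+th; return HINGE+.0923*(-np.cos(a)*fx+np.sin(a)*ez)
cx=np.cos(np.radians(55))*fx-np.sin(np.radians(55))*ez; cz=np.cross(cx,fy)
def chute(s,h=0.0125,y=0): return MOUTH+s*cx+h*cz+y*fy
TCH=np.radians(35)
E
python3 - <<'E'
from h import *
def chk(n,p,R):
    q=solver.inverse_kinematics(p,R); print(n,np.round(p,3),None if q is None else np.round(q,2))
e=env.sense(); print(np.round(e["tcp_rot"],2).tolist(), cz)
for s in (1,-1):
    for t in (.5,.8,1.1,1.4):
        for th in (0,.7,1.4): R=tool(t,s); chk(f"latch s{s} tilt{t} th{th}",tcp(latch_pt(th),R),R)
        R=tool(t,s); chk("  back",tcp(latch_pt(0),R)-.08*R[:,2],R)
    for th,t in ((0,0),(.8,-.2),(1.5,-.45),(1.5,-.2),(1.5,0)): R=tool(t,s); chk(f"lid s{s} {th} {t}",tcp(lid_pt(th),R),R)
    R=tool(TCH,s); chk(f"ins s{s}",chute(-.018),R); chk(f"ins up",chute(-.1),R)
    y=np.array([.991,.134,0]); 
    R=tool(0,s,y,np.array([.134,-.991,0])); chk("pick",[.477,-.037,.037],R); chk("pick",[.463,.066,.15],R)
E
```

```text
[[-0.97, 0.25, 0.0], [0.25, 0.97, 0.0], [-0.0, 0.0, -1.0]] [ 0.75291159 -0.32269832  0.57357644]
latch s1 tilt0.5 th0 [ 0.463 -0.245  0.134] [ 1.05  0.28 -0.68  2.32  1.02  0.18  0.63]
latch s1 tilt0.5 th0.7 [ 0.426 -0.229  0.168] [ 0.22  0.05  0.22  2.42 -0.15  0.18  1.74]
latch s1 tilt0.5 th1.4 [ 0.418 -0.226  0.219] [-0.55 -0.21  0.92  2.42  0.46  0.38  1.18]
  back [ 0.428 -0.23   0.204] [-0.2  -0.06  0.63  2.4   0.07  0.29  1.54]
latch s1 tilt0.8 th0 [ 0.467 -0.247  0.137] None
latch s1 tilt0.8 th0.7 [ 0.43  -0.231  0.171] None
latch s1 tilt0.8 th1.4 [ 0.422 -0.227  0.222] None
  back [ 0.414 -0.224  0.193] None
latch s1 tilt1.1 th0 [ 0.47  -0.248  0.142] None
latch s1 tilt1.1 th0.7 [ 0.433 -0.232  0.176] None
latch s1 tilt1.1 th1.4 [ 0.425 -0.229  0.227] None
  back [ 0.405 -0.22   0.178] None
latch s1 tilt1.4 th0 [ 0.472 -0.249  0.147] None
latch s1 tilt1.4 th0.7 [ 0.435 -0.233  0.181] None
latch s1 tilt1.4 th1.4 [ 0.427 -0.229  0.232] None
  back [ 0.399 -0.218  0.161] None
lid s1 0 0 [ 0.545 -0.28   0.273] [-0.34  0.52  1.08  1.68 -0.48  1.23  2.02]
lid s1 0.8 -0.2 [ 0.589 -
[... 1430 characters left out ...]
e
  back [ 0.399 -0.218  0.161] None
lid s-1 0 0 [ 0.545 -0.28   0.273] [-0.36  0.54  1.12  1.68 -0.51  1.25 -1.1 ]
lid s-1 0.8 -0.2 [ 0.589 -0.299  0.323] [-0.19  0.74  1.11  1.31 -0.56  1.65 -1.11]
lid s-1 1.5 -0.45 [ 0.643 -0.322  0.326] None
lid s-1 1.5 -0.2 [ 0.648 -0.324  0.325] [-0.08  0.86  1.11  1.1  -0.66  1.75 -1.13]
lid s-1 1.5 0 [ 0.651 -0.325  0.324] [-0.18  0.74  1.11  1.3  -0.65  1.49 -1.11]
ins s-1 [ 0.541 -0.277  0.262] [-0.45  0.08  0.94  2.19 -0.36  0.31 -1.2 ]
ins up [ 0.498 -0.259  0.329] [ 0.21 -0.1   0.21  2.16  0.03  0.46 -1.58]
pick [ 0.477 -0.037  0.037] [-0.93  1.    1.34  2.19 -1.19  1.08 -1.92]
pick [0.463 0.066 0.15 ] [-1.24  0.6   1.36  2.15 -0.72  0.99 -2.48]
```

```bash
cat >> h.py <<'E'
def st(n=""):
    e=env.sense(); print(n,"t",round(e["t"],1),"p",np.round(e["ee_pos"],3),"w",round(e["gripper_width"],4),"gf",round(float(np.max(e["grasp_force"])),1),"F",np.round(e["wrist_force"],1))
    return e
E
python3 - <<'E'
from h import *
R=tool(.4)
def chk(n,p,R):
    q=solver.inverse_kinematics(p,R); print(n,np.round(p,3),None if q is None else np.round(q,2))
for th,t in ((0,.4),(.3,.35),(.7,.25),(1.4,.1)):
    R=tool(t); chk(th,tcp(latch_pt(th,.085),R),R)
e=env.sense(); R0=e["tcp_rot"]
env.movel(np.array([.14,.50,.42]),R0,rate=.25); st()
R=tool(.3); P=tcp(latch_pt(0,.085),R)-.12*R[:,2]
env.reach([.40,.1,.42],tool(0)); st()
env.reach(P,R); st()
print(np.round(env.sense()["joint_positions"],2))
E
```

```text
0 [ 0.459 -0.243  0.125] [-0.2   0.26  0.72  2.33 -0.76  0.28  2.34]
0.3 [ 0.437 -0.234  0.136] [-0.21  0.19  0.72  2.34 -0.47  0.34  2.05]
0.7 [ 0.415 -0.224  0.161] [ 0.23  0.11  0.21  2.27 -0.07  0.51  1.66]
1.4 [ 0.403 -0.219  0.218] [-0.78  0.13  1.33  2.17 -0.19  0.85  1.83]
 t 2.4 p [0.14  0.5   0.419] w 0.0919 gf 0.0 F [-1.5 -1.2 -0.1]
 t 4.2 p [0.4   0.101 0.42 ] w 0.0919 gf 0.0 F [-0.4  0.7  0.6]
 t 5.6 p [ 0.425 -0.228  0.239] w 0.0919 gf 0.0 F [-1.   0.7  0.6]
[-0.91 -0.24  1.24  2.24  0.38  0.71  1.27]
```

```bash
python3 - <<'E'
from h import *
R=tool(.4); P=tcp(latch_pt(0,.083),R)
env.movel(P-.08*R[:,2],R,rate=.12); env.movel(P,R,rate=.08); st("at")
effector.grasp(squeeze=15); e=st("grasped")
if not .017<e["gripper_width"]<.026: raise SystemExit("bad grasp")
for th in np.arange(.1,1.45,.15):
    R=tool(.4-.2*th); env.movel(tcp(latch_pt(th,.083),R),R,rate=.07); st(round(th,2))
for n in ("latch_grip",):
  for c in ("scene","top"):
    p,W=cloud(c); print([(np.round(r["at"],3).tolist(),round(r["score"],2)) for r in tip_of(c,n)][:3])
crop("scene",p if 0 else viewer.read_camera("scene")[0],LATCH,50,"pics/latch1.png")
E
```

```text
Traceback (most recent call last):
station.PlanningError: the arm cannot follow that straight line within its joint ranges
```

```bash
python3 - <<'E'
from h import *
env.goto_joints([.23,-.1,.21,2.27,-.07,.5,1.66]); st("wp")
R=tool(.35); P=tcp(latch_pt(0,.083),R)
for d in (.08,.0):
    q=solver.inverse_kinematics(P-d*R[:,2],R); print(None if q is None else np.round(q,2))
env.movel(P-.08*R[:,2]-.02*fx,R,rate=.12);st(); print(np.round(env.sense()["joint_positions"],2))
env.movel(P,R,rate=.08); st("at"); print(np.round(env.sense()["joint_positions"],2))
E
```

```text
wp t 7.4 p [ 0.439 -0.229  0.263] w 0.0916 gf 0.0 F [-0.4 -0.2 -0.2]
[ 0.23  0.04  0.21  2.26 -0.04  0.49  1.63]
[ 0.24  0.23  0.21  2.27 -0.2   0.3   1.78]
 t 8.1 p [ 0.415 -0.224  0.201] w 0.0917 gf 0.0 F [ 0.1 -0.5 -0.5]
[ 0.23  0.    0.2   2.3  -0.02  0.49  1.61]
at t 9.3 p [ 0.458 -0.243  0.127] w 0.0919 gf 0.0 F [0.  1.2 1. ]
[ 0.28  0.23  0.17  2.27 -0.16  0.3   1.75]
```

```bash
python3 - <<'E'
from h import *
effector.grasp(squeeze=15); e=st("grasped")
if not .017<e["gripper_width"]<.026: raise SystemExit("bad grasp")
for th in np.arange(.1,1.45,.15):
    R=tool(.35-.15*th); env.movel(tcp(latch_pt(th,.083),R),R,rate=.07); st(round(th,2))
p,_=viewer.read_camera("scene"); crop("scene",p,LATCH,50,"pics/latch1.png")
print([(np.round(r["at"],3).tolist(),round(r["score"],2)) for r in tip_of("scene","latch_grip")][:3])
E
```

```text
grasped t 10.4 p [ 0.458 -0.243  0.126] w 0.0207 gf 15.0 F [-0.7 -2.4 -0.4]
0.1 t 10.7 p [ 0.451 -0.24   0.129] w 0.021 gf 15.0 F [-1.5 -4.4 -1.9]
0.25 t 11.0 p [ 0.44  -0.236  0.136] w 0.021 gf 15.0 F [-3.  -4.1  1.1]
0.4 t 11.3 p [ 0.431 -0.232  0.143] w 0.0206 gf 15.0 F [-4.1 -4.1  2.3]
0.55 t 11.7 p [ 0.423 -0.229  0.152] w 0.0208 gf 15.0 F [-4.8 -5.2  2.9]
0.7 t 12.0 p [ 0.416 -0.226  0.163] w 0.0209 gf 15.0 F [-4.3 -4.7  4.9]
0.85 t 12.3 p [ 0.411 -0.224  0.174] w 0.0209 gf 15.0 F [-5.8 -5.   5.3]
1.0 t 12.6 p [ 0.408 -0.222  0.186] w 0.0206 gf 15.0 F [-4.9 -4.3  4.5]
1.15 t 13.0 p [ 0.406 -0.222  0.198] w 0.021 gf 15.0 F [-2.2 -5.   3.8]
1.3 t 13.3 p [ 0.406 -0.222  0.211] w 0.0209 gf 15.0 F [-3.5 -6.4  2.5]
pics/latch1.png origin 281 87 scale 5.8
[([0.408, -0.223, 0.232], 0.61), ([0.479, -0.04, 0.002], 0.57), ([0.599, -0.303, -0.002], 0.43)]
```

View pics/latch1.png

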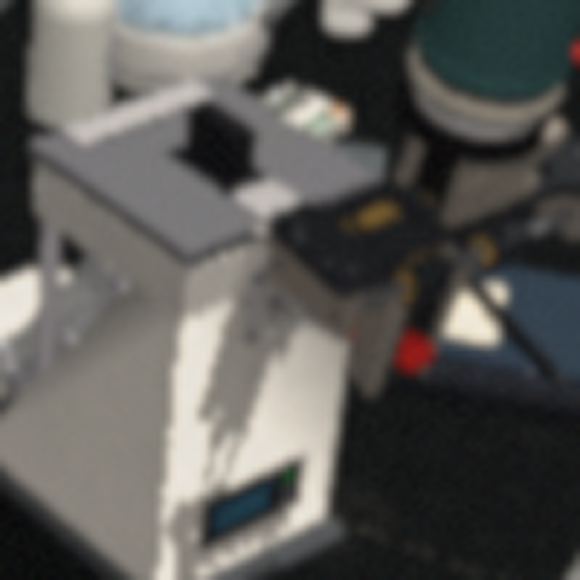

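```bash
python3 - <<'E'
from h import *
effector.release(); R=env.sense()["tcp_rot"]; p=env.sense()["ee_pos"]
env.movel(p-.12*R[:,2]-.02*fx,R,rate=.2); st("out")
R=tool(.1); P=tcp(lid_pt(0),R,.017)
env.movel(P+.08*ez,R,rate=.2); env.movel(P,R,rate=.1); st("at handle"); print(np.round(env.sense()["joint_positions"],2))
effector.grasp(squeeze=20); e=st("grasp")
if not .012<e["gripper_width"]<.02: raise SystemExit("bad")
for th in np.arange(.15,1.51,.15):
    R=tool(.1-.2*th); 
    try: env.movel(tcp(lid_pt(th),R,.017),R,rate=.1)
    except env.PlanningError as x: print(th,x); break
    st(round(th,2))
print(np.round(env.sense()["joint_positions"],2))
E
```

```text
out t 15.3 p [ 0.369 -0.205  0.328] w 0.092 gf 0.0 F [-0.3  0.5  0.2]
at handle t 17.4 p [ 0.547 -0.281  0.276] w 0.0919 gf 0.0 F [ 0.1  0.2 -0.5]
[ 0.23  0.3   0.24  1.72 -0.09  1.03  1.66]
grasp t 18.5 p [ 0.547 -0.28   0.275] w 0.016 gf 20.0 F [0.1 0.8 0.2]
0.15 t 18.8 p [ 0.552 -0.282  0.287] w 0.0159 gf 20.0 F [-2.6  2.2  0.8]
0.3 t 19.1 p [ 0.559 -0.285  0.298] w 0.0159 gf 20.0 F [-2.5  3.7  0.1]
0.45 t 19.3 p [ 0.568 -0.289  0.308] w 0.0159 gf 20.0 F [-3.1  4.4  0.3]
0.6 t 19.6 p [ 0.578 -0.293  0.317] w 0.0161 gf 20.0 F [-1.1  4.8  0.6]
0.75 t 19.9 p [ 0.589 -0.298  0.323] w 0.0157 gf 20.0 F [-0.5  2.7 -1. ]
0.9 t 20.2 p [ 0.601 -0.303  0.328] w 0.0162 gf 20.0 F [ 0.6  4.9 -2. ]
1.05 t 20.5 p [ 0.613 -0.308  0.33 ] w 0.0162 gf 20.0 F [ 0.3  4.8 -2.2]
1.2 t 20.8 p [ 0.625 -0.313  0.331] w 0.0158 gf 20.0 F [ 1.1  6.2 -1.8]
1.35 t 21.0 p [ 0.637 -0.318  0.33 ] w 0.0158 gf 20.0 F [ 0.1  6.2 -2. ]
1.5 t 21.3 p [ 0.649 -0.323  0.326] w 0.0161 gf 20.0 F [ 2.6  6.1 -1.4]
[ 0.28  0.67  0.26  1.06 -0.14  1.63  1.68]
```

```bash
cat >> h.py <<'E'
def carts():
    out=[]
    for c in ("scene","top"):
        p,W=cloud(c); x,y,z=W[...,0],W[...,1],W[...,2]
        n=(abs(x-.467)<.13)&(abs(y-.041)<.2)&(z>.058)&(z<.075)
        k,l=cv2.connectedComponents(n.astype(np.uint8))
        for j in range(1,k):
            if (l==j).sum()>40: r=cv2.minAreaRect(W[l==j][:,:2].astype(np.float32)); out.append((c,int((l==j).sum()),np.round(W[l==j].mean(0),4).tolist(),np.round(r[1],3).tolist(),round(r[2],1)))
    return out
E
python3 - <<'E'
from h import *
effector.release(); e=env.sense(); R=e["tcp_rot"]
env.movel(e["ee_pos"]-.1*R[:,2],R,rate=.2)
env.reach([.42,-.08,.36],tool(0)); st("clear"); print(np.round(env.sense()["joint_positions"],2))
for r in carts(): print(r)
for c in ("scene","top"):
    for n in ("chute_mouth","lid_handle","carrier","latch_grip"):
        print(c,n,[(np.round(r["at"],3).tolist(),round(r["score"],2)) for r in tip_of(c,n)][:3])
p,_=viewer.read_camera("scene"); crop("scene",p,MOUTH,55,"pics/open.png")
E
```

```text
Traceback (most recent call last):
station.PlanningError: the arm cannot follow that straight line within its joint ranges
```

```bash
python3 - <<'E'
from h import *
e=env.sense(); R=e["tcp_rot"]
env.movel(e["ee_pos"]+.09*ez+.012*fx,tool(-.05),rate=.15);st("up")
env.movel([.50,-.2,.44],tool(0),rate=.25)
env.movel([.42,-.0,.36],tool(0),rate=.25); st("clear"); print(np.round(env.sense()["joint_positions"],2))
for r in carts(): print(r)
for c in ("scene","top"):
    for n in ("chute_mouth","lid_handle","carrier","latch_grip"):
        print(c,n,[(np.round(r["at"],3).tolist(),round(r["score"],2)) for r in tip_of(c,n)][:3])
p,_=viewer.read_camera("scene"); crop("scene",p,MOUTH,55,"pics/open.png")
E
```

```text
up t 23.3 p [ 0.659 -0.328  0.416] w 0.0921 gf 0.0 F [ 0.4 -0.3 -0.2]
clear t 25.3 p [ 0.421 -0.001  0.36 ] w 0.0919 gf 0.0 F [ 0.2 -0.3  0.4]
[-0.08 -0.06  0.    1.93  0.    1.28  1.09]
('scene', 97, [0.4862, -0.0464, 0.0659], [0.046, 0.029], 7.6)
('scene', 154, [0.5942, 0.1429, 0.0661], [0.006, 0.201], 1.5)
('scene', 106, [0.474, 0.0563, 0.0662], [0.045, 0.026], 6.3)
('scene', 117, [0.4393, 0.2258, 0.0626], [0.027, 0.044], 79.3)
('top', 83, [0.4865, -0.0499, 0.0658], [0.038, 0.025], 7.1)
('top', 91, [0.4361, 0.2238, 0.0626], [0.024, 0.046], 78.3)
scene chute_mouth [([0.54, -0.276, 0.239], 0.91)]
scene lid_handle [([0.646, -0.32, 0.347], 0.59)]
scene carrier [([0.471, 0.026, 0.001], 0.93), ([0.646, -0.322, 0.346], 0.39)]
scene latch_grip [([0.409, -0.224, 0.235], 0.52)]
top chute_mouth [([0.542, -0.274, 0.239], 0.69)]
top lid_handle [([0.647, -0.321, 0.346], 0.57)]
top carrier [([0.477, 0.026, 0.002], 0.62)]
top latch_grip [([0.409, -0.221, 0.237], 0.83), ([0.594, -0.297, -0.001], 0.74)]
pics/open.png origin 263 68 scale 5.2727272727272725
```

View pics/open.png

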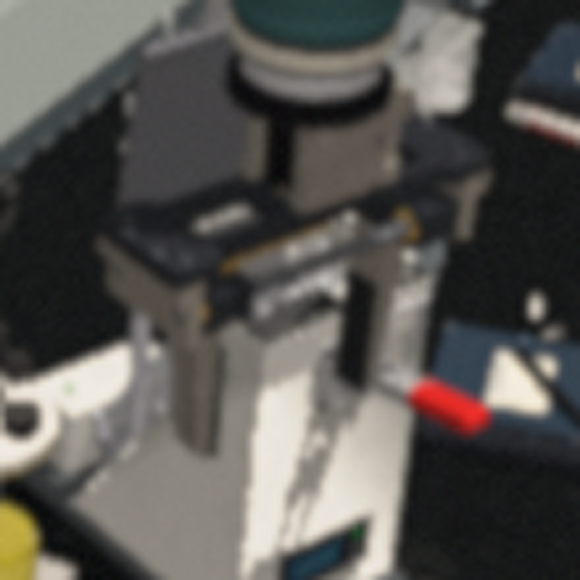

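```bash
cat >> h.py <<'E'
def pick(x,y,yaw):
    a=np.radians(yaw); yy=np.array([np.cos(a),np.sin(a),0]); ff=np.array([np.sin(a),-np.cos(a),0])
    R=tool(0,1,yy,ff); P=np.array([x,y,.037])
    env.reach(P+.12*ez,R); env.movel(P,R,rate=.12); effector.grasp(squeeze=25); e=st("grasp")
    if not .040<e["gripper_width"]<.052: raise SystemExit("bad grasp")
    env.movel(P+.12*ez,R,rate=.15); st("lifted")
def carry():
    env.movel([.42,-.12,.40],tool(.2),rate=.25)
    env.movel(chute(-.12,.016),tool(TCH),rate=.2); st("pre"); print(np.round(env.sense()["joint_positions"],2))
E
python3 - <<'E'
from h import *
pick(.486,-.048,6.9); carry()
p,_=viewer.read_camera("scene"); crop("scene",p,MOUTH,55,"pics/pre1.png")
E
```

```text
grasp t 28.6 p [ 0.486 -0.048  0.037] w 0.0461 gf 25.0 F [-0.4  0.9  0.4]
lifted t 29.6 p [ 0.485 -0.048  0.156] w 0.046 gf 25.0 F [-1.1 -1.  -0.6]
pre t 31.8 p [ 0.49  -0.255  0.347] w 0.046 gf 25.0 F [-1.6 -0.6  0.3]
[ 0.13 -0.14  0.27  2.16  0.07  0.52  1.52]
pics/pre1.png origin 263 68 scale 5.2727272727272725
```

View pics/pre1.png

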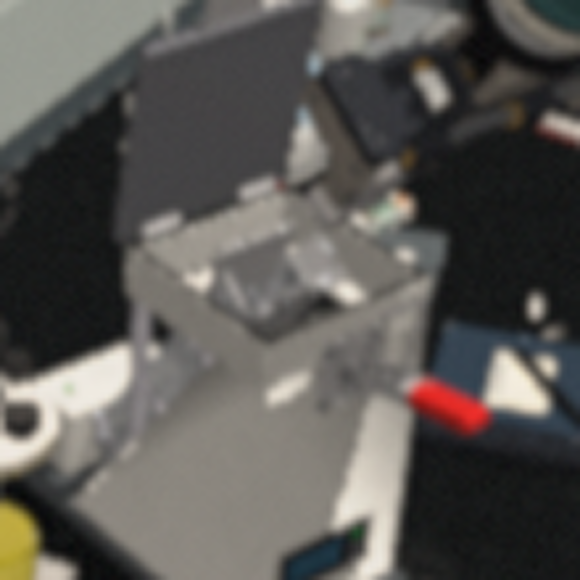

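```bash
cat >> h.py <<'E'
def insert():
    for s in (-.05,-.03,-.018): env.movel(chute(s,.0145),tool(TCH),rate=.08); e=st(s); 
E
python3 - <<'E'
from h import *
print(pix("scene",env.sense()["ee_pos"]))
insert()
p,_=viewer.read_camera("scene"); crop("scene",p,MOUTH,55,"pics/ins1.png")
E
```

```text
(np.float64(332.7004245913618), np.float64(102.61701309451392))
-0.05 t 32.9 p [ 0.526 -0.271  0.29 ] w 0.046 gf 25.0 F [ 0.6  0.4 -0.1]
-0.03 t 33.2 p [ 0.536 -0.275  0.273] w 0.0455 gf 25.0 F [-0.   0.9 -0.7]
-0.018 t 33.5 p [ 0.542 -0.278  0.263] w 0.0459 gf 25.0 F [ 0.2 -0.6 -0.7]
pics/ins1.png origin 263 68 scale 5.2727272727272725
```

View pics/ins1.png

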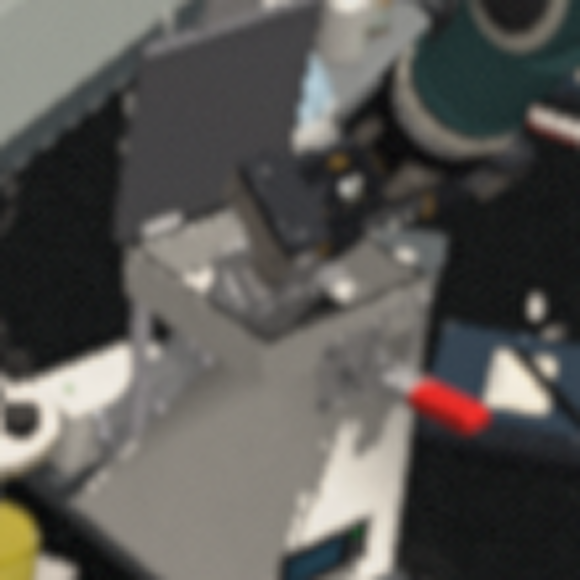

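```bash
python3 - <<'E'
from h import *
effector.release(); st("rel"); env.movel(chute(-.12,.016),tool(TCH),rate=.15)
env.movel([.42,-.0,.40],tool(0),rate=.25); st("clear")
for r in carts(): print(r)
for c in ("scene","top"): print([(np.round(r["at"],3).tolist(),round(r["score"],2)) for r in tip_of(c,"cartridge_1_mid")][:4])
STOP=MOUTH+.256*cx; print("expect mid",STOP-.031*cx+.012*cz)
p,_=viewer.read_camera("top"); crop("top",p,MOUTH+.1*fx,40,"pics/chk1.png")
E
```

```text
rel t 34.4 p [ 0.542 -0.278  0.263] w 0.0917 gf 0.0 F [ 0.2 -0.1  0.7]
clear t 36.5 p [ 0.42  -0.001  0.399] w 0.0922 gf 0.0 F [-0.8  0.3 -0.4]
('scene', 156, [0.5943, 0.1465, 0.0666], [0.006, 0.202], 0.0)
('scene', 106, [0.4739, 0.0561, 0.066], [0.046, 0.027], 5.2)
('scene', 120, [0.4395, 0.2258, 0.0627], [0.025, 0.045], 79.8)
('top', 91, [0.4347, 0.2228, 0.0623], [0.024, 0.045], 80.0)
[([0.476, 0.051, 0.038], 0.73)]
[([0.407, -0.224, 0.239], 0.54)]
expect mid [ 0.66865367 -0.33221243  0.06257371]
pics/chk1.png origin 329 117 scale 7.25
```

View pics/chk1.png

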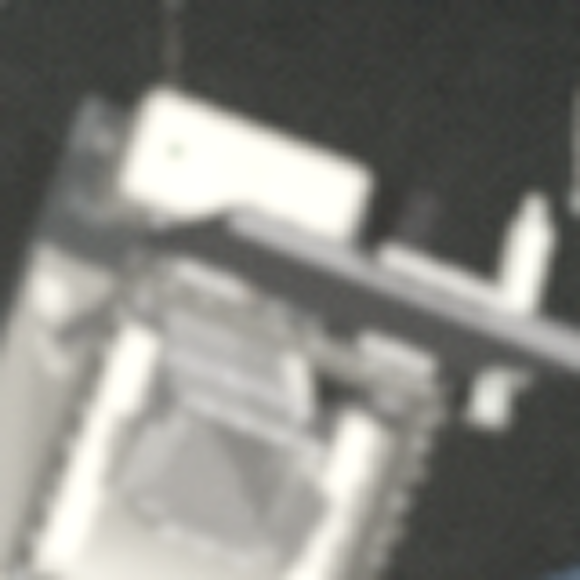

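The well is empty and the mouth (crop ~215,430) is clear, so the first cartridge slid in. On to the second.

```bash
python3 - <<'E'
from h import *
pick(.4735,.0545,6.9); carry(); insert()
effector.release(); st("rel"); env.movel(chute(-.12,.016),tool(TCH),rate=.15)
env.movel([.42,-.0,.40],tool(0),rate=.25); st("clear")
for c in ("scene","top"):
  p,_=viewer.read_camera(c); print([(np.round(r["at"],3).tolist(),round(r["score"],2)) for r in tip_of(c,"cartridge_1_mid")][:4])
  if c=="scene": a=p
  else: b=p
def cr(c,p,P,r):
    u,v=map(int,pix(c,P)); return cv2.resize(p[v-r:v+r,u-r:u+r,::-1],(400,400),interpolation=cv2.INTER_CUBIC)
cv2.imwrite("pics/chk2.png",np.hstack([cr("scene",a,MOUTH-[0,0,.05],50),cr("top",b,MOUTH,50)]))
E
```

```text
grasp t 39.7 p [0.474 0.055 0.037] w 0.046 gf 25.0 F [1.1 0.1 0.8]
lifted t 40.7 p [0.473 0.054 0.156] w 0.0455 gf 25.0 F [-0.1  1.2 -1. ]
pre t 43.0 p [ 0.49  -0.255  0.347] w 0.0461 gf 25.0 F [ 0.1  0.6 -0.6]
[ 0.17 -0.14  0.24  2.15  0.06  0.52  1.54]
-0.05 t 44.0 p [ 0.526 -0.271  0.29 ] w 0.0458 gf 25.0 F [ 0.5 -0.1 -0.1]
-0.03 t 44.4 p [ 0.536 -0.275  0.273] w 0.0461 gf 25.0 F [ 0.5  0.5 -1.3]
-0.018 t 44.7 p [ 0.542 -0.278  0.263] w 0.046 gf 25.0 F [-0.1  0.9 -0.3]
rel t 45.5 p [ 0.542 -0.278  0.263] w 0.0917 gf 0.0 F [-0.6 -0.1 -0.2]
clear t 47.6 p [ 0.42  -0.001  0.399] w 0.0923 gf 0.0 F [-0.1 -0.5 -0.2]
[]
[]
```

View pics/chk2.png

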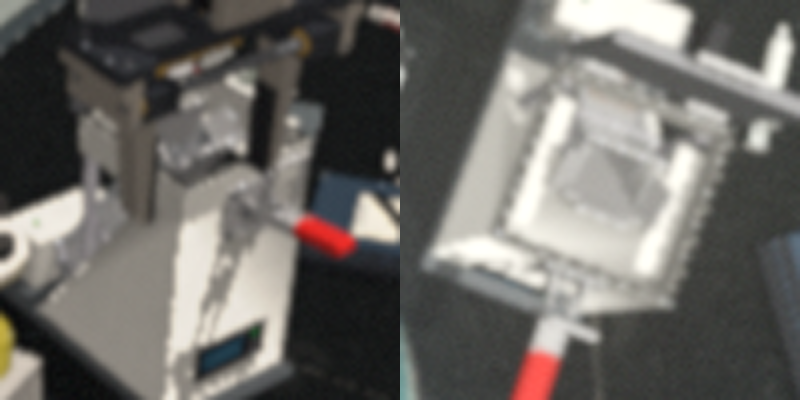

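```bash
python3 - <<'E'
from h import *
env.movel([.50,-.2,.44],tool(0),rate=.25)
R=tool(-.2); P=tcp(lid_pt(1.5),R,.017)
env.movel(P+.09*ez+.012*fx,tool(-.05),rate=.2)
env.movel(P,R,rate=.1); st("at")
effector.grasp(squeeze=20); e=st("grasp")
if not .012<e["gripper_width"]<.02: raise SystemExit("bad")
for th in np.append(np.arange(1.35,.1,-.15),[0,-.02]):
    R=tool(.1-.2*th); env.movel(tcp(lid_pt(th),R,.017),R,rate=.1); st(round(th,2))
E
```

```text
at t 51.1 p [ 0.648 -0.324  0.328] w 0.0923 gf 0.0 F [ 0.3 -0.1 -0. ]
grasp t 52.2 p [ 0.649 -0.322  0.327] w 0.016 gf 20.0 F [ 1.1  4.1 -0.6]
1.35 t 52.5 p [ 0.637 -0.317  0.33 ] w 0.0156 gf 20.0 F [ 3.4  4.5 -0.3]
1.2 t 52.8 p [ 0.625 -0.312  0.332] w 0.0161 gf 20.0 F [2.4 4.1 0.9]
1.05 t 53.0 p [ 0.612 -0.307  0.332] w 0.016 gf 20.0 F [2.1 4.  1.3]
0.9 t 53.3 p [ 0.6   -0.302  0.329] w 0.0157 gf 20.0 F [1.3 4.4 2.7]
0.75 t 53.6 p [ 0.589 -0.298  0.324] w 0.0161 gf 20.0 F [2.2 5.1 3. ]
0.6 t 53.9 p [ 0.578 -0.293  0.317] w 0.0158 gf 20.0 F [0.2 5.6 2.8]
0.45 t 54.2 p [ 0.568 -0.289  0.309] w 0.0158 gf 20.0 F [2.1 5.  2.2]
0.3 t 54.5 p [ 0.559 -0.285  0.298] w 0.0161 gf 20.0 F [1.7 5.2 0.8]
0.15 t 54.8 p [ 0.553 -0.283  0.287] w 0.0163 gf 20.0 F [ 2.3  4.7 -0.9]
0.0 t 55.0 p [ 0.548 -0.281  0.275] w 0.0156 gf 20.0 F [ 3.3  3.9 -0.4]
-0.02 t 55.3 p [ 0.548 -0.281  0.275] w 0.0159 gf 20.0 F [2.6 4.6 7.7]
```

```bash
python3 - <<'E'
from h import *
effector.release(); e=env.sense(); env.movel(e["ee_pos"]+.08*ez,tool(.1),rate=.15)
R=tool(.14); P=tcp(latch_pt(1.43,.083),R)
env.movel(P-.11*R[:,2]-.02*fx,R,rate=.2); env.movel(P,R,rate=.1); st("at"); print(np.round(env.sense()["joint_positions"],2))
effector.grasp(squeeze=20); e=st("grasp")
if not .017<e["gripper_width"]<.026: raise SystemExit("bad")
for th in np.append(np.arange(1.3,.1,-.15),[.0,-.06]):
    R=tool(.35-.15*th); env.movel(tcp(latch_pt(th,.083),R),R,rate=.07); st(round(th,2))
E
```

```text
at t 59.5 p [ 0.407 -0.221  0.221] w 0.0918 gf 0.0 F [0.  1.1 0.3]
[ 0.26  0.06  0.18  2.15 -0.02  0.8   1.61]
grasp t 60.6 p [ 0.406 -0.222  0.22 ] w 0.0207 gf 20.0 F [-2.2 -4.6 -0. ]
1.3 t 60.9 p [ 0.405 -0.221  0.21 ] w 0.0205 gf 20.0 F [-2.  -6.1  1.1]
1.15 t 61.2 p [ 0.406 -0.222  0.198] w 0.0204 gf 20.0 F [-2.4 -4.8  3.1]
1.0 t 61.6 p [ 0.408 -0.223  0.186] w 0.0208 gf 20.0 F [-2.4 -4.9  4.6]
0.85 t 61.9 p [ 0.412 -0.224  0.174] w 0.0209 gf 20.0 F [-2.4 -4.2  5.9]
0.7 t 62.2 p [ 0.418 -0.226  0.163] w 0.0208 gf 20.0 F [-2.4 -4.5  4.9]
0.55 t 62.5 p [ 0.424 -0.229  0.153] w 0.0209 gf 20.0 F [-2.3 -3.9  4.5]
0.4 t 62.9 p [ 0.433 -0.233  0.144] w 0.0208 gf 20.0 F [-0.4 -6.1  3.5]
0.25 t 63.2 p [ 0.442 -0.237  0.136] w 0.0208 gf 20.0 F [-0.8 -5.   2.3]
0.0 t 63.7 p [ 0.458 -0.243  0.127] w 0.0205 gf 20.0 F [-3.1 -3.2  7.3]
-0.06 t 63.9 p [ 0.461 -0.245  0.125] w 0.0209 gf 20.0 F [-10.2  -0.9  14. ]
```

```bash
python3 - <<'E'
from h import *
effector.release(); e=env.sense(); R=e["tcp_rot"]
env.movel(e["ee_pos"]-.09*R[:,2]-.03*fx,R,rate=.12); env.movel([.40,-.0,.40],tool(.0),rate=.25); st("clear")
P={}
for c in ("scene","top"):
  P[c],W=cloud(c)
  for n in ("latch_grip","lid_handle","timer","cartridge_1_mid"): print(c,n,[(np.round(r["at"],3).tolist(),round(r["score"],2)) for r in tip_of(c,n)][:2])
  x,y,z=W[...,0]-HINGE[0],W[...,1]-HINGE[1],W[...,2]; u=x*fx[0]+y*fx[1]; v=x*fy[0]+y*fy[1]
  m=(u<-.02)&(u>-.13)&(abs(v)<.065)&(abs(v)>.03)&(z>.24)&(z<.29); print("lid slope,level",np.polyfit(u[m],z[m],1),m.sum())
def cr(c,p,Q,r):
    u,v=map(int,pix(c,Q)); return cv2.resize(p[v-r:v+r,u-r:u+r,::-1],(400,400),interpolation=cv2.INTER_CUBIC)
cv2.imwrite("pics/end.png",np.hstack([cr("scene",P["scene"],MOUTH-[0,0,.05],50),cr("top",P["top"],MOUTH+.07*fx,45)]))
E
```

```text
clear t 67.4 p [ 0.4   -0.001  0.399] w 0.0918 gf 0.0 F [-0.7 -0.2 -0.5]
scene latch_grip [([0.454, -0.244, 0.15], 0.72)]
scene lid_handle [([0.544, -0.278, 0.294], 0.86), ([0.453, -0.239, 0.151], 0.3)]
scene timer [([0.558, -0.094, -0.004], 0.66)]
scene cartridge_1_mid []
lid slope,level [0.00159464 0.27040383] 145
top latch_grip [([0.454, -0.242, 0.154], 0.6)]
top lid_handle [([0.547, -0.279, 0.294], 0.8), ([0.478, -0.249, 0.221], 0.46)]
top timer [([0.555, -0.093, -0.002], 0.9)]
top cartridge_1_mid []
lid slope,level [0.0032948  0.26894776] 920
```

View pics/end.png

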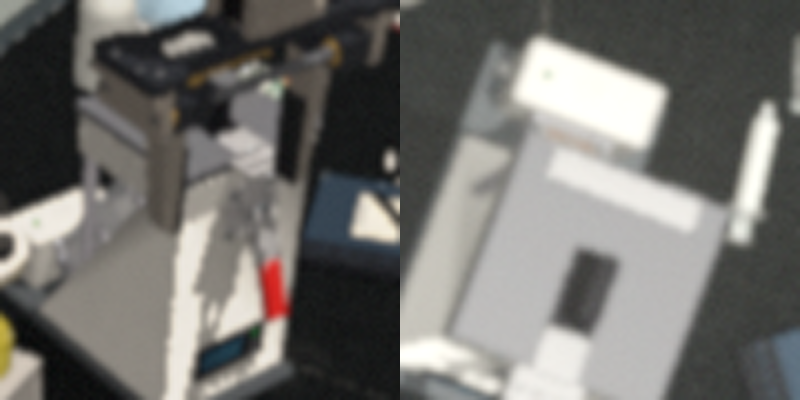

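The lid is level and the bail is over its ledge. The lever hangs shut (red grip at 275,290), and orange foil shows through the clear cover at about (575,135). I'm handing in.

```bash
python3 -c "
from h import *
print(workorder.finish_job())"
```

```text
the job is handed in; nothing more can be done
None
```

I handed the job in at about 67 s; the station returned no verdict. Both cartridges present went into the chute nose first, and orange foil shows through the clear cover (I could not see each cartridge separately). The lid is shut, the latch is snapped home, and of the bystanders the timer sits about 10 mm from where it started, within the 30 mm limit. I never touched or re-measured the beaker or bottle.

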